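Fit a fresh blade in the floor scraper's head and clamp it

TASK

Fit the fresh steel blade from the yellow case to the red floor-scraper head in the vise: lay it flat on the bed with its notch around the brass pin and slide it back until it bears squarely on the steel depth stop, wherever that has been set. Seat it there with a firm, steady push of about 10 N (less than 5 N does not seat it, more than 18 N shifts the stop or bends the pin). Then swing the black-knobbed clamp lever over and down onto the blade, let go, and leave everything else on the table alone.

Things in the scene. Friction and masses are not known exactly. Their poses are not given: they have to be found in the camera images.
- blade_center (a point): The fresh blade: bright steel plate 110 mm long (x), 60 mm wide (y), 4 mm thick, 0.2 kg, lying flat on the yellow case. Point at its very middle. x points to the back edge with the notch, z up; the cutting edge (last 10 mm bevelled) is at -x. The straight blunt long sides overhang the case by 11 mm each: grip across the 60 mm, fingertips below it. The rust-brown blade in the grey tray is worn out: leave it.
- blade_back (a point): Middle of the fresh blade's back edge, half-way through its thickness, 55 mm along +x from blade_center, same axes. Here opens the notch: a slot along x, 9.6 mm wide and 34 mm deep, its mouth flared at 45 degrees to 15.6 mm over the last 3 mm.
- blade_case: Yellow plastic case of spare blades, 90 x 38 x 44 mm high, fixed on a 130 x 80 x 3 mm card; the fresh blade lies on its top, nearly along its x axis. Origin at the centre of its underside.
- pin: Fixed brass locating pin on the middle line of the head's bed, 8 mm in diameter, 5.2 mm high. Origin at its foot, on the bed's surface, 95 mm above the table. x points the way the blade slides in, z up. It bears at most 18 N. The notch has 0.8 mm of play to each side of it, less than these readings are good for (all share a steady error of 1 to 2 mm): feel for the sideways fit.
- bed (a point): Middle of the flat red bed's upper surface, 26 mm in front (-x) of the pin's axis; axes as the pin's. The bed is 80 mm long (x), only 40 mm wide (y), 9 mm thick; beside and in front of it is free air down to the table, so fingers that hold the blade by its long sides straddle it. The seated blade's front overhangs it.
- neck (a point): Point on the bed's surface 16 mm behind (+x) the pin's axis; axes as the pin's. Across here stands the depth stop ("stop"): a steel bridge 46 mm wide (y), 12 mm high, its face square to x. It was set by hand and locked: its face is 8 to 24 mm behind the pin's axis, different each time, not measured: feel for it. Home = the blade's back edge touching it, underside on the bed. Press on it with 5 to 18 N for half a second.
- clamp (a joint): Angle of the clamp lever in rad: 0 = closed, its pad lying on a blade that lies flat on the bed; starts open at 1.75 to 2.0 (standing up, leaning back over the vise), end stops at -0.02 and 2.05. It is stiff (2 to 3 N at the knob) and stays where it is left. It cannot close on a blade that rides on top of the pin.
- clamp_knob (a point): Centre of the black ball knob, 22 mm in diameter, at the lever's end on the head's middle line. It moves on a circle of 93.4 mm radius about clamp_hinge: closed, it is 92 mm in front of the hinge (pin's -x), 16 mm above it and 32 mm above the blade; opening carries it up and back. Pinch it from above across the pin's y; the lever's bar is 14 mm wide.
- clamp_hinge (a point): Middle of the clamp lever's hinge axis (which runs along the pin's y): 44 mm behind the pin's axis, 20 mm above the bed. Axes as the pin's. The hinge is 42 mm wide over all; behind it the blue vise rises to 112 mm above the table.

How it is judged:
On the way, in this order (a step that is already met when the one before it is completed fails the run):
1. the fresh blade lies flat on the bed, notch around the pin, back edge square against the depth stop and pressed on it with 5 N or more (x of blade_back in the frame of stop above -0.0018 m and y of blade_back in the frame of pin between -0.002 and 0.002 m and z of blade_back in the frame of pin between 0 and 0.0035 m and angle between the x axis of blade_back and the x axis of pin, either way round below 0.035 rad and angle between blade_back's own z axis and vertical below 0.035 rad and contact force between blade and stop above 5 N), for 0.3 s.
2. the clamp lever is closed on the blade (x of blade_back in the frame of stop above -0.0018 m and y of blade_back in the frame of pin between -0.002 and 0.002 m and z of blade_back in the frame of pin between 0 and 0.0035 m and angle between the x axis of blade_back and the x axis of pin, either way round below 0.035 rad and angle between blade_back's own z axis and vertical below 0.035 rad and value of joint clamp below 0.035 rad), for 0.2 s.
At the end, for the whole second after the job is handed in: the fresh blade rests flat (2 degrees) on the bed with its notch around the pin, its back edge within 1.8 mm of the depth stop, square to it within 2 degrees and within 2 mm of the middle line; the clamp lever is closed (below 0.035 rad); everything is at rest and let go (all of step 2 and linear speed of blade below 0.01 m/s); the robot touches nothing.
It fails at once if the blade is forced on the depth stop or the pin with more than 18 N (contact force between blade and stop above 18 N or contact force between blade and pin above 18 N).
It fails at once if another loose thing on the table is moved by more than 30 mm (distance of any of old_blade, tape_brown, tape_red, spray_can, screwdriver, pen_cup, carton_knife, small_carton from where it was at the start of the episode above 0.03 m).
It also fails if it takes over 72 s, if anything falls off the work surface, if the arm or the gripper's body presses on something with over 40 N, if the wrist force passes 120 N, or if a joint passes its speed limit or range.

ROBOT

A 6-joint arm with a two-finger parallel gripper is mounted at the origin on the work surface. World frame = base frame: x ahead of the robot, y to its left, z up, the work surface at z = 0. Lengths are in m, angles in rad, forces in N, time in s.
With the tool pointing down it reaches from about 0.3 to 0.825 m from the base axis. Payload 5.4 kg.
Tool frame: the origin (TCP) lies at the centre of the arm's flange, where the gripper is bolted on; the fingertips stand 190 mm ahead of it and the grasp point (between the pads) lies 171 mm ahead of it; z points along the fingers, y is the line along which they close (so a half turn about z gives the same grasp; the last joint's range is limited). The gripper opens to 92 mm and grips with 3 to 60 N. Pads are 20 mm wide; open, the fingers measure 128 mm over their backs; the gripper's body (75 mm by 189 mm) begins 69 mm behind the grasp point.
Start: joints at [1.01, 0.158, 1.597, -0, 1.386, -0.21], TCP at [0.198, 0.54, 0.405] pointing down, gripper open.
Joint ranges: [-2.91, 2.91], [-0.94, 2.29], [0.18, 2.7], [-1.29, 4.43], [0.17, 2.64], [-3, 3]. Speed limits (rad/s): [2.57, 2.57, 3.14, 3.14, 3.14, 3.14].

INTERFACE

Orientations are given as a unit quaternion [w, x, y, z].
In Python, from rig import ctrl gives the robot as it stands. The module is installed in compiled form; this text tells all that it offers.
- The arm moves only by the shell command python3 -m jog 'ROWS' [OPENING] [FORCE]. ROWS is JSON, a list of rows, each a list of 2 entries, a list of its own where there are three numbers: the shift along the tool's x, y, z in mm, then the turn about the tool's z in rad. In form: [[[dx, dy, dz], yaw], ...]. A call has 1 to 10 rows; each row is the pose to reach, as a shift and turn from the pose commanded when the call began, along the tool's axes at that moment; what a row does not reach only later rows make up. A row lasts 1/8 s, in which the tool goes at most 62.5 mm and 10.7 degrees, less where a joint would pass 70% of its speed; a pose out of reach is approached as far as the arm can. A call with a gripper value outside its range is refused whole. OPENING is the opening in per cent of the stroke, from 0 (shut) to 100 (fully open), set as the call begins (- or left out, the last holds). The fingers move at their own pace and stop on an object; FORCE is the grip in N (left out, the last holds). Time passes only in rows, so rows that repeat a pose let the fingers close. It gives the time, the measured TCP pose, the force, the opening and the grip force at its end, in the units of the state.
- ctrl.get_state(): the state, without advancing time (a new reading comes with each control period).
- ctrl.grab_frame(name): name is "scene" or "side" or "wrist"; returns a dict with "image" (420x560x3 uint8, red, green, blue), "mtx" (3x3 intrinsics, pixels), "rvec" (rotation vector, rad) and "tvec" (3), from world to camera coordinates, as OpenCV has them. Camera axes: x right, y down, z forward; pixel columns grow to the right and rows downward; lengths in m; the calibration is good to about 2 mm. A picture is of the moment at which its call begins. There is no depth.
- ctrl.job_done(): hands the job in; it is judged then, once.
The state is a dict: "time": time; "joints": joint angles; "joint_vel": joint speeds; "joint_torque": joint torques, N m; "eef_pos": TCP position; "orientation": TCP orientation; "ft_force": force on the tool from outside, world axes, zero at the start; "ft_torque": the same for the moment, N m; "finger_gap": opening from 0.0 (shut) to 1.0 (fully open); "grasp_force": force on a finger pad.
Only numpy, scipy, OpenCV 4.12 (cv2) and the standard library are available. Lean on these libraries where they do the work, as an engineer would, in place of code of your own. Each camera call takes 0.05 s, during which the arm holds its last target. There are 200 camera calls.

## Working session

There is one attempt and no reset: what is moved stays moved. The work goes in short steps, Python scripts to look and compute and a shell command to move; the robot and the scene stay as the last step left them, time stands still between calls to the robot, and variables do not carry over. Pictures are saved under pics/ and viewed, at most 10 in all, crops included, and the job is handed in when it is done.

```bash
mkdir -p pics; cat > h.py <<'E'
import numpy as np, cv2
from rig import ctrl
from scipy.spatial.transform import Rotation as R
def cam(f):
    Rm=cv2.Rodrigues(np.array(f["rvec"],float))[0]; t=np.array(f["tvec"],float).ravel()
    return np.array(f["mtx"],float),Rm,t
def ray(f,uv):
    K,Rm,t=cam(f); d=Rm.T@np.linalg.inv(K)@np.array([uv[0],uv[1],1.]); return -Rm.T@t,d/np.linalg.norm(d)
def onplane(f,uv,z):
    o,d=ray(f,uv); return o+d*(z-o[2])/d[2]
def tri(fs,uvs):
    A=np.zeros((3,3));b=np.zeros(3);L=[ray(f,u) for f,u in zip(fs,uvs)]
    for o,d in L:
        P=np.eye(3)-np.outer(d,d);A+=P;b+=P@o
    X=np.linalg.solve(A,b); return X,[np.linalg.norm((np.eye(3)-np.outer(d,d))@(X-o)) for o,d in L]
def proj(f,X): return cv2.projectPoints(np.array(X,float).reshape(-1,1,3),np.array(f["rvec"],float),np.array(f["tvec"],float),np.array(f["mtx"],float),None)[0].reshape(-1,2)
def save(f,n): cv2.imwrite(n,f["image"][:,:,::-1])
def tool():
    s=ctrl.get_state(); q=s["orientation"]; return np.array(s["eef_pos"]),R.from_quat([q[1],q[2],q[3],q[0]]).as_matrix(),s
E
python3 - <<'E'
from h import *
import pickle
fs={n:ctrl.grab_frame(n) for n in ("scene","side","wrist")}
pickle.dump(fs,open("f0.pkl","wb"))
save(fs["scene"],"pics/scene0.png");save(fs["side"],"pics/side0.png");save(fs["wrist"],"pics/wrist0.png")
p,Rt,s=tool();print(p,Rt.round(3),s)
for n,f in fs.items(): K,Rm,t=cam(f);print(n,-Rm.T@t,Rm[2],K[0,0])
E
```

```text
[0.19750075 0.5397885  0.40393766] [[-0.939  0.344 -0.001]
 [ 0.344  0.939 -0.001]
 [ 0.    -0.001 -1.   ]] {'time': 0.15, 'joints': array([ 1.00989510e+00,  1.58923405e-01,  1.59793598e+00,  1.03820208e-05,
        1.38622173e+00, -2.10126357e-01]), 'joint_vel': array([-0.00029514, -0.00118054, -0.00520421, -0.00029286,  0.00059957,
        0.00016341]), 'joint_torque': array([ 5.18033867e-04, -3.85915983e+01, -3.22433460e+01,  7.01208226e-02,
        3.50827107e-02, -7.62985724e-05]), 'eef_pos': array([0.19750075, 0.5397885 , 0.40393766]), 'orientation': array([-2.84585532e-04,  1.74490537e-01,  9.84658570e-01, -6.87691739e-04]), 'ft_force': array([0.36889522, 0.62177213, 0.86202045]), 'ft_torque': array([ 0.06267142, -0.06321076, -0.02980064]), 'grasp_force': 0.0, 'finger_gap': 1.003637528939393}
scene [0.90573372 0.38666555 0.57355963] [-0.5275211  -0.53430863 -0.66048148] 379.579588185203
side [-0.06065645 -0.59789039  0.60757869] [ 0.61248937  0.61885911 -0.49180299] 447.48723812816485
wrist [0.13303248 0.5628161  0.38403025] [ 0.23116012 -0.08607256 -0.96910088] 331.2695070969802
```

View pics/scene0.png

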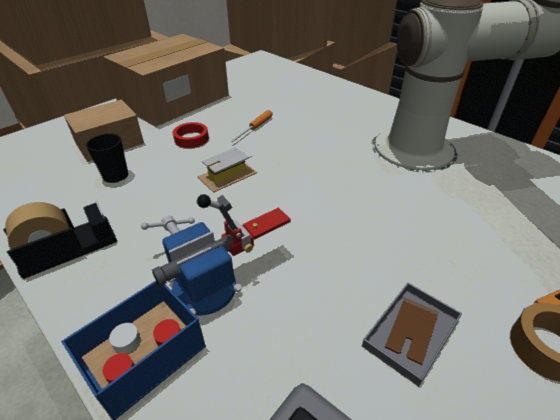

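View pics/side0.png

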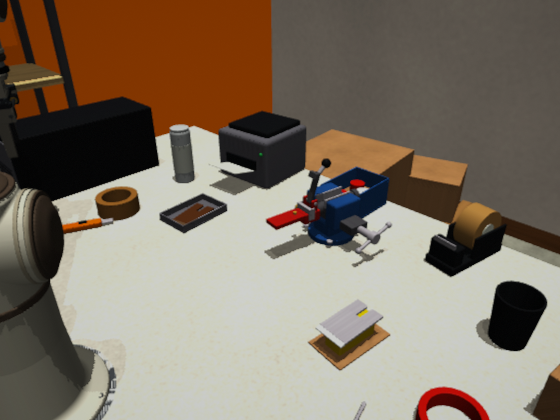

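The scene view shows the case and blade at about (228,165), the red bed at (265,222) and the knob at (204,200). In the side view the blade is at (350,320), its notch showing yellow at (362,312), the bed is at (290,215) and the knob at (326,163). I'll zoom in for corners.

```bash
python3 - <<'E'
from h import *
import pickle
fs=pickle.load(open("f0.pkl","rb"))
def crop(f,x,y,w,h,W,H): return cv2.resize(f["image"][y:y+h,x:x+w],(W,H),interpolation=cv2.INTER_CUBIC)
a=crop(fs["scene"],190,140,80,60,400,300);b=crop(fs["scene"],190,180,110,82,400,300)
c=crop(fs["side"],300,290,100,75,400,300);d=crop(fs["side"],255,150,110,82,400,300)
cv2.imwrite("pics/crops.png",np.vstack([np.hstack([a,b]),np.hstack([c,d])])[:,:,::-1])
E
```

```text
(no output)
```

View pics/crops.png

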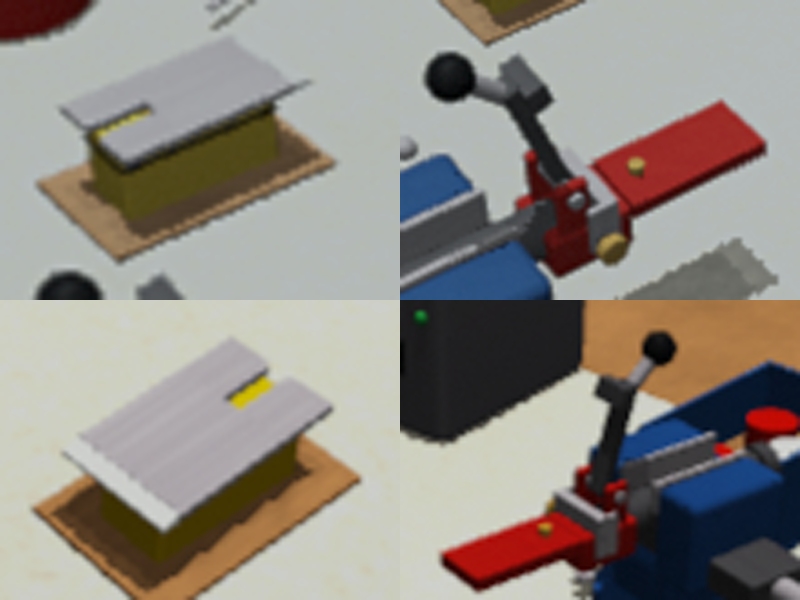

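```bash
python3 - <<'E'
from h import *
import pickle
fs=pickle.load(open("f0.pkl","rb")); F=[fs["scene"],fs["side"]]
P={"bkL":((215,173),(358.25,299.5)),"bkR":((202,161.4),(383,316.75)),"frR":((236.4,147.6),(341.25,347.5)),"frL":((251.6,156.6),(315.5,328.3)),
"pin":((254.9,225.4),(294.9,213.2)),"bedfar":((278,208.3),(275.6,227.0)),"bednear":((290.6,219.9),(266.8,220.1)),"knob":((203.75,201.2),(326.2,163.2))}
X={}
for k,v in P.items():
    X[k],e=tri(F,v);print(k,X[k].round(4),np.round(e,4))
bk=(X["bkL"]+X["bkR"])/2;fr=(X["frL"]+X["frR"])/2
print("blade c",(bk+fr)/2,"yaw",np.arctan2(*(bk-fr)[1::-1]),np.linalg.norm(bk-fr),np.linalg.norm(X["bkL"]-X["bkR"]))
bf=(X["bedfar"]+X["bednear"])/2
print("bed yaw",np.arctan2(*(X["pin"]-bf)[1::-1]),np.arctan2(*(X["knob"]-X["pin"])[1::-1]), np.linalg.norm(X["pin"]-bf))
E
```

```text
bkL [ 0.4993 -0.2473  0.0458] [0.0008 0.0008]
bkR [ 0.4924 -0.3069  0.0469] [0.0001 0.0001]
frR [ 0.3877 -0.2978  0.0438] [0.0021 0.0021]
frL [ 0.3893 -0.2387  0.0444] [0.0005 0.0005]
pin [ 0.5874 -0.0035  0.097 ] [0.0005 0.0005]
bedfar [ 0.5204 -0.01    0.0929] [0.0005 0.0005]
bednear [0.5274 0.0277 0.0916] [0.0015 0.0015]
knob [ 0.6739 -0.0179  0.1973] [0.0005 0.0005]
blade c [ 0.44217417 -0.27266563  0.0452157 ] yaw -0.08256930739877817 0.10779934961245491 0.059994903630740684
bed yaw -0.1915801620329995 -0.16542826120291873 0.06483410811000509
```

```bash
python3 -m jog '[[[-526,-382,-16],-0.17],[[-526,-382,-16],-0.17],[[-526,-382,-16],-0.17],[[-526,-382,-16],-0.17],[[-526,-382,-16],-0.17],[[-526,-382,-16],-0.17],[[-526,-382,-16],-0.17],[[-526,-382,-16],-0.17],[[-526,-382,-16],-0.17],[[-526,-382,-16],-0.17]]' 100; python3 - <<'E'
from h import *
import pickle
f=ctrl.grab_frame("wrist");pickle.dump(f,open("w1.pkl","wb"));save(f,"pics/w1.png")
p,Rt,s=tool();print(p,Rt.round(3).tolist(),s["joints"].round(2),s["time"])
E
```

```text
time: 1.4
eef_pos: [0.5467, 0.0199, 0.4199]
orientation: [-0.0, 0.09, 0.996, 0.0]
ft_force: [-0.1, -0.1, 0.5]
finger_gap: 1.003
grasp_force: 0.0
[0.54935088 0.01433604 0.41981037] [[-0.983, 0.185, 0.002], [0.185, 0.983, -0.004], [-0.003, -0.004, -1.0]] [-0.19  0.08  1.65 -0.    1.41 -1.58] 1.45
```

View pics/w1.png

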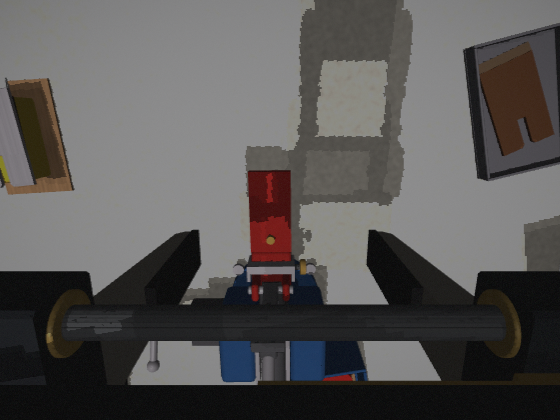

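The wrist view shows the red bed with its front edge at row 170, columns 249–291, the brass pin at (270,240) and the steel stop bar near (270,268). Next I'll measure the axis from the colour mask.

```bash
python3 - <<'E'
from h import *
import pickle
f=pickle.load(open("w1.pkl","rb"));im=f["image"]
hsv=cv2.cvtColor(im,cv2.COLOR_RGB2HSV)
red=(((hsv[...,0]<6)|(hsv[...,0]>174))&(hsv[...,1]>150)&(hsv[...,2]>60)).astype(np.uint8)
L=[];Rr=[]
for r in range(178,250,2):
    c=np.where(red[r,235:305])[0]+235
    L.append(onplane(f,(c.min()-.5,r),.095));Rr.append(onplane(f,(c.max()+.5,r),.095))
for S in (L,Rr):
    S=np.array(S);v=cv2.fitLine(S[:,:2].astype(np.float32),cv2.DIST_HUBER,0,.001,.001).ravel();print("edge",v,np.arctan(v[1]/v[0]))
M=(np.array(L)+np.array(Rr))/2;v=cv2.fitLine(M[:,:2].astype(np.float32),cv2.DIST_HUBER,0,.001,.001).ravel();print("mid",v,np.arctan(v[1]/v[0]),np.linalg.norm(np.array(L)-np.array(Rr),axis=1).mean())
br=((hsv[...,0]>12)&(hsv[...,0]<30)&(hsv[...,1]>100)&(hsv[...,2]>90)).astype(np.uint8)
n,_,st,ce=cv2.connectedComponentsWithStats(br[225:255,250:290]);
for i in range(1,n): print("pin",st[i],ce[i]+[250,225],onplane(f,ce[i]+[250,225],.1002))
c=np.where(red[:,270])[0];print(c.min(),onplane(f,(270,c.min()-.5),.095))
print("stop rows 255..280", im[255:282,262].mean(1).round().tolist(), onplane(f,(270,262),.107))
E
```

```text
edge [ 0.98562795 -0.16893063  0.5538363  -0.01507173] -0.16974461
edge [ 0.98749566 -0.15764618  0.5755188   0.02078581] -0.15830657
mid [ 0.98676467 -0.16215886  0.5631768   0.00298138] -0.16287808 0.03886673688416484
pin [17 12  8  8 48] [270.16666667 240.0625    ] [ 0.58975043 -0.00124161  0.1002    ]
172 [0.5251187  0.01084035 0.095     ]
stop rows 255..280 [56.0, 63.0, 61.0, 60.0, 61.0, 61.0, 49.0, 42.0, 38.0, 40.0, 39.0, 63.0, 132.0, 135.0, 134.0, 135.0, 134.0, 133.0, 133.0, 85.0, 40.0, 37.0, 33.0, 32.0, 30.0, 33.0, 27.0] [ 0.60915428 -0.00487488  0.107     ]
```

```bash
python3 -m jog '[[[52,-302,60],-0.1],[[52,-302,60],-0.1],[[52,-302,60],-0.1],[[52,-302,60],-0.1],[[52,-302,60],-0.1],[[52,-302,60],-0.1],[[52,-302,60],-0.1]]' 100; python3 - <<'E'
from h import *
import pickle
f=ctrl.grab_frame("wrist");pickle.dump(f,open("w2.pkl","wb"));save(f,"pics/w2.png")
p,Rt,s=tool();print(p,Rt.round(3).tolist(),s["joints"].round(2),s["time"])
E
```

```text
time: 2.33
eef_pos: [0.4405, -0.2654, 0.3599]
orientation: [-0.0, 0.041, 0.999, 0.0]
ft_force: [0.4, 0.4, -0.2]
finger_gap: 1.0
grasp_force: 0.0
[ 0.44084093 -0.2648908   0.36014344] [[-0.997, 0.08, 0.0], [0.08, 0.997, 0.0], [-0.0, 0.0, -1.0]] [-0.78  0.04  1.82  0.    1.29 -2.27] 2.375
```

View pics/w2.png

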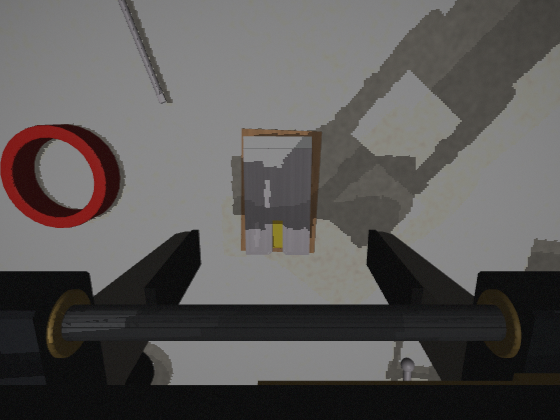

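The blade is centred under the gripper: front edge at about (244–312, 136), back edge at about (246–309, 254), yellow notch at (278,238).

```bash
python3 - <<'E'
from h import *
import pickle
f=pickle.load(open("w2.pkl","rb"));im=f["image"];hsv=cv2.cvtColor(im,cv2.COLOR_RGB2HSV)
m=((hsv[...,1]<60)&(hsv[...,0]>100)&(hsv[...,0]<170)).astype(np.uint8)  # bluish/purplish steel
for r in (140,155,170,200,235,245,250):
    print(r,"".join("%d,%d,%d "%tuple(hsv[r,c]) for c in (236,240,243,246,250,270,278,300,308,311,314,317,320)))
y=((hsv[...,0]>22)&(hsv[...,0]<35)&(hsv[...,1]>150)&(hsv[...,2]>60)).astype(np.uint8)
for r in (226,230,235,240,244):
    c=np.where(y[r,265:295])[0]+265
    if len(c):print(r,c.min(),c.max(),onplane(f,((c.min()+c.max())/2,r),.047))
for z in (.046,.05):
    C=[onplane(f,u,z) for u in ((244,136),(312.5,136),(245.5,254),(309.5,254))]
    fr=(C[0]+C[1])/2;bk=(C[2]+C[3])/2;print((fr+bk)/2,np.linalg.norm(bk-fr),np.linalg.norm(C[0]-C[1]),np.linalg.norm(C[2]-C[3]),np.arctan2(*(bk-fr)[1::-1]))
E
```

```text
140 150,2,138 15,4,137 14,40,133 0,0,137 0,0,137 150,2,139 120,2,138 0,0,102 120,3,101 15,5,95 15,115,73 14,112,73 15,105,73 
155 90,2,138 10,6,132 13,41,132 90,2,138 0,0,137 120,2,139 150,2,138 150,6,87 140,9,87 9,34,76 16,115,71 15,114,74 17,64,80 
170 20,24,95 19,30,92 13,88,75 135,6,84 150,9,81 150,6,84 150,9,82 150,9,86 150,9,87 11,59,74 14,115,69 13,115,73 23,22,91 
200 19,24,84 18,31,81 12,104,66 143,15,69 130,11,70 143,12,82 140,9,81 143,12,83 150,10,73 14,113,61 14,109,61 16,63,69 17,22,81 
235 30,6,137 23,23,134 14,119,116 150,10,122 150,6,122 150,10,125 26,182,137 150,10,122 150,8,121 14,116,75 13,108,111 23,23,136 30,11,138 
245 24,18,139 21,25,134 14,117,118 158,9,119 150,11,121 150,8,122 26,184,137 145,13,122 165,13,122 14,113,108 16,67,111 30,17,138 25,20,137 
250 30,2,138 20,17,133 15,88,122 150,9,119 150,9,120 150,6,126 14,116,110 150,8,122 170,13,122 15,117,111 14,51,106 30,17,138 25,20,137 
226 273 281 [ 0.46946968 -0.27394029  0.047     ]
230 273 281 [ 0.47338231 -0.27427429  0.047     ]
235 273 281 [ 0.47830783 -0.27469476  0.047     ]
240 273 281 [ 0.48327235 -0.27511856  0.047     ]
244 273 281 [ 0.48727238 -0.27546003  0.047     ]
[ 0.44274106 -0.2708873   0.046     ] 0.11067421276011219 0.05974548927248118 0.06109588983280566 -0.09069633197935507
[ 0.4417803 -0.2707451  0.05     ] 0.10916897735411336 0.05893291492874868 0.06026494923477609 -0.09069633197935485
```

```bash
python3 -m jog '[[[-2,-6,50],0],[[-2,-6,100],0],[[-2,-6,130],0],[[-2,-6,142],0],[[-2,-6,142],0],[[-2,-6,142],0]]' 100; python3 -m jog '[[[0,0,0],0],[[0,0,0],0],[[0,0,0],0],[[0,0,0],0],[[0,0,0],0],[[0,0,0],0],[[0,0,0],0]]' 0 40
```

```text
time: 3.12
eef_pos: [0.4428, -0.2723, 0.2198]
orientation: [0.001, 0.04, 0.999, -0.001]
ft_force: [0.4, 0.4, -0.2]
finger_gap: 1.001
grasp_force: 0.0
time: 4.0
eef_pos: [0.442, -0.272, 0.2182]
orientation: [-0.0, 0.04, 0.999, 0.0]
ft_force: [-1.3, 1.7, 4.8]
finger_gap: 0.642
grasp_force: 40.0
```

```bash
python3 -m jog '[[[0,0,-10],0],[[0,0,-50],0],[[0,0,-100],0],[[-20,50,-110],0],[[-41,110,-110],0.083],[[-41,170,-110],0.083],[[-41,230,-110],0.083],[[-41,280,-110],0.083],[[-41,289,-110],0.083],[[-41,289,-110],0.083]]'; python3 - <<'E'
from h import *
import pickle
f=ctrl.grab_frame("wrist");pickle.dump(f,open("w3.pkl","wb"));save(f,"pics/w3.png")
p,Rt,s=tool();print(p,Rt.round(3).tolist(),s["joints"].round(2),s["time"],s["finger_gap"],s["grasp_force"])
E
```

```text
time: 5.25
eef_pos: [0.5061, 0.0127, 0.3281]
orientation: [0.0, 0.081, 0.997, -0.0]
ft_force: [-0.7, -0.5, -1.6]
finger_gap: 0.639
grasp_force: 40.0
[0.50618591 0.01196116 0.32809098] [[-0.987, 0.163, -0.0], [0.163, 0.987, -0.001], [-0.0, -0.001, -1.0]] [-0.22  0.05  1.87 -0.    1.22 -1.62] 5.3 0.6384545680504384 39.9994432926178
```

View pics/w3.png

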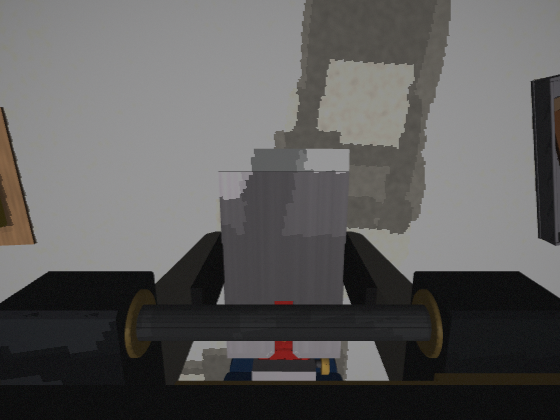

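The blade is held straight: its front edge spans columns 220–349 at row 171, and the notch shows red at about (284,303). The pin itself is hidden. I'll use the in-hand blade as a reference for the camera's lateral bias.

```bash
python3 - <<'E'
from h import *
import pickle
f=pickle.load(open("w3.pkl","rb"));im=f["image"];p,Rt,s=tool();print(p,s["ft_force"])
g=im.mean(2)
zb=p[2]-.171+.002
for r in (178,190,205,220,345,350):
    row=cv2.GaussianBlur(g[r:r+1].astype(np.float32),(3,1),0).ravel();d=np.abs(np.diff(row))
    a=215+d[215:232].argmax();b=335+d[335:358].argmax()
    q=[Rt.T@(onplane(f,(c+.5,r),zb)-p) for c in (a,b)]
    print(r,a,b,[(1000*x[:2]).round(1).tolist() for x in q],"midy %.1f"%(500*(q[0]+q[1])[1]))
for n in ("scene","side"):
    fr=ctrl.grab_frame(n);pickle.dump(fr,open(n+"3.pkl","wb"))
# wrist bias: where tool axis appears
K,Rm,t=cam(f);print("cam in tool",Rt.T@(-Rm.T@t-p), (Rt.T@Rm[0]).round(4),(Rt.T@Rm[2]).round(4))
E
```

```text
[0.50618591 0.01196116 0.32809098] [-0.09682613 -0.08328447 -1.07459645]
178 218 348 [[41.7, -29.5], [41.8, 29.9]] midy 0.2
190 218 348 [[36.1, -29.7], [36.2, 30.2]] midy 0.2
205 219 346 [[28.9, -29.6], [29.1, 29.6]] midy -0.0
220 220 346 [[21.6, -29.5], [21.8, 29.9]] midy 0.2
345 226 347 [[-46.8, -29.4], [-46.6, 33.8]] midy 2.2
350 226 348 [[-49.8, -29.5], [-49.6, 34.5]] midy 2.5
cam in tool [6.87107738e-02 5.56576506e-05 1.98165269e-02] [ 0.0021  1.     -0.    ] [-2.47e-01  5.00e-04  9.69e-01]
```

```bash
python3 -m jog '[[[0,0.5,30],0],[[0,0.5,50],0],[[0,0.5,55],0],[[0,0.5,55],0],[[0,0.5,55],0]]';python3 -m jog '[[[0,0,1],0],[[0,0,1],0]]'; python3 -m jog '[[[0,0,1],0],[[0,0,1],0]]'; python3 -m jog '[[[0,0,1],0],[[0,0,1],0]]'
```

```text
time: 6.02
eef_pos: [0.5068, 0.0128, 0.2741]
orientation: [0.001, 0.082, 0.997, -0.0]
ft_force: [0.4, -1.1, -2.2]
finger_gap: 0.636
grasp_force: 40.0
time: 6.28
eef_pos: [0.5064, 0.0133, 0.2724]
orientation: [0.0, 0.082, 0.997, -0.0]
ft_force: [0.2, -0.3, -2.8]
finger_gap: 0.644
grasp_force: 40.0
time: 6.52
eef_pos: [0.5062, 0.0133, 0.271]
orientation: [-0.0, 0.082, 0.997, 0.0]
ft_force: [0.2, -0.1, -1.7]
finger_gap: 0.642
grasp_force: 40.0
time: 6.78
eef_pos: [0.5062, 0.0132, 0.2699]
orientation: [-0.0, 0.082, 0.997, -0.0]
ft_force: [0.2, 1.0, -1.5]
finger_gap: 0.642
grasp_force: 40.0
```

```bash
for i in 1; do python3 -m jog '[[[0,0,0.5],0],[[0,0,0.5],0],[[0,0,0.5],0]]'; python3 -m jog '[[[0,0,0.5],0],[[0,0,0.5],0],[[0,0,0.5],0]]'; done
```

```text
time: 7.15
eef_pos: [0.5063, 0.0132, 0.2696]
orientation: [0.0, 0.082, 0.997, -0.0]
ft_force: [0.7, -1.1, -1.9]
finger_gap: 0.64
grasp_force: 40.0
time: 7.52
eef_pos: [0.5063, 0.0132, 0.2692]
orientation: [0.0, 0.082, 0.997, -0.0]
ft_force: [0.5, -0.1, 0.4]
finger_gap: 0.642
grasp_force: 40.0
```

```bash
python3 -m jog '[[[-5,0,-0.7],0],[[-12,0,-0.7],0],[[-18,0,-0.7],0],[[-20,0,-0.7],0],[[-20,0,-0.7],0]]';for a in 1; do python3 -m jog '[[[-1,0,0],0],[[-2,0,0],0],[[-2,0,0],0]]'; python3 -m jog '[[[-1,0,0],0],[[-2,0,0],0],[[-2,0,0],0]]'; done
```

```text
time: 8.15
eef_pos: [0.5261, 0.01, 0.2697]
orientation: [-0.0, 0.082, 0.997, 0.0]
ft_force: [-0.1, 0.0, -2.1]
finger_gap: 0.643
grasp_force: 40.0
time: 8.52
eef_pos: [0.528, 0.0096, 0.2698]
orientation: [0.0, 0.082, 0.997, -0.0]
ft_force: [-0.3, 0.7, -1.3]
finger_gap: 0.642
grasp_force: 40.0
time: 8.9
eef_pos: [0.53, 0.0093, 0.2698]
orientation: [0.0, 0.082, 0.997, -0.0]
ft_force: [0.4, -0.2, -1.3]
finger_gap: 0.636
grasp_force: 40.0
```

```bash
python3 -m jog '[[[-1,0,0],0],[[-1,0,0],0],[[-1,0,0],0]]'; python3 -m jog '[[[-1,0,0],0],[[-1,0,0],0],[[-1,0,0],0]]';  python3 -m jog '[[[-1,0,0],0],[[-1,0,0],0],[[-1,0,0],0]]'
```

```text
time: 9.28
eef_pos: [0.5309, 0.0092, 0.2697]
orientation: [-0.0, 0.082, 0.997, 0.0]
ft_force: [0.4, -0.6, -1.4]
finger_gap: 0.641
grasp_force: 40.0
time: 9.65
eef_pos: [0.5319, 0.009, 0.2698]
orientation: [-0.0, 0.082, 0.997, -0.0]
ft_force: [-0.8, 0.4, -1.5]
finger_gap: 0.644
grasp_force: 40.0
time: 10.02
eef_pos: [0.5329, 0.0088, 0.2698]
orientation: [-0.0, 0.082, 0.997, -0.0]
ft_force: [-0.7, -0.7, -1.2]
finger_gap: 0.639
grasp_force: 40.0
```

```bash
python3 -m jog '[[[-1,0,0],0],[[-1,0,0],0]]'; python3 -m jog '[[[-1,0,0],0],[[-1,0,0],0]]';  python3 -m jog '[[[-1,0,0],0],[[-1,0,0],0]]'; python3 -m jog '[[[-1,0,0],0],[[-1,0,0],0]]'
```

```text
time: 10.28
eef_pos: [0.534, 0.0086, 0.2698]
orientation: [0.0, 0.082, 0.997, -0.0]
ft_force: [1.0, -0.4, -1.5]
finger_gap: 0.645
grasp_force: 40.0
time: 10.52
eef_pos: [0.5349, 0.0085, 0.2698]
orientation: [0.0, 0.082, 0.997, -0.0]
ft_force: [0.5, 0.5, -1.4]
finger_gap: 0.642
grasp_force: 40.0
time: 10.78
eef_pos: [0.5359, 0.0083, 0.2698]
orientation: [0.0, 0.082, 0.997, -0.0]
ft_force: [0.1, 0.5, -1.1]
finger_gap: 0.64
grasp_force: 40.0
time: 11.02
eef_pos: [0.5369, 0.0082, 0.2698]
orientation: [0.0, 0.082, 0.997, -0.0]
ft_force: [0.3, 0.1, -1.5]
finger_gap: 0.641
grasp_force: 40.0
```

```bash
python3 -m jog '[[[0,0.5,0],0],[[0,0.5,0],0]]'; python3 -m jog '[[[0,0.5,0],0],[[0,0.5,0],0]]';  python3 -m jog '[[[0,-1.5,0],0],[[0,-1.5,0],0],[[0,-1.5,0],0]]'; python3 -m jog '[[[0,-0.5,0],0],[[0,-0.5,0],0]]'
```

```text
time: 11.28
eef_pos: [0.5369, 0.0087, 0.2698]
orientation: [0.0, 0.082, 0.997, -0.0]
ft_force: [0.4, -0.4, -1.2]
finger_gap: 0.641
grasp_force: 40.0
time: 11.52
eef_pos: [0.537, 0.0092, 0.2698]
orientation: [0.0, 0.082, 0.997, -0.0]
ft_force: [0.1, -0.3, -1.8]
finger_gap: 0.644
grasp_force: 40.0
time: 11.9
eef_pos: [0.5367, 0.0077, 0.2698]
orientation: [0.0, 0.082, 0.997, 0.0]
ft_force: [0.2, -0.0, -1.5]
finger_gap: 0.638
grasp_force: 40.0
time: 12.15
eef_pos: [0.5367, 0.0072, 0.2698]
orientation: [0.0, 0.082, 0.997, -0.0]
ft_force: [-0.7, 0.9, -2.1]
finger_gap: 0.641
grasp_force: 40.0
```

```bash
python3 -m jog '[[[0,1,0],0],[[0,1,0],0]]'; python3 - <<'E'
from h import *
import pickle
fs={n:ctrl.grab_frame(n) for n in ("scene","side")};pickle.dump(fs,open("f4.pkl","wb"))
def crop(f,x,y,w,h,W,H): return cv2.resize(f["image"][y:y+h,x:x+w],(W,H),interpolation=cv2.INTER_CUBIC)
cv2.imwrite("pics/c4.png",np.hstack([crop(fs["scene"],215,180,80,80,400,400),crop(fs["side"],255,170,80,80,400,400)])[:,:,::-1])
E
```

```text
time: 12.4
eef_pos: [0.5368, 0.0083, 0.2697]
orientation: [-0.0, 0.082, 0.997, 0.0]
ft_force: [-0.1, 0.7, -2.0]
finger_gap: 0.638
grasp_force: 40.0
```

View pics/c4.png

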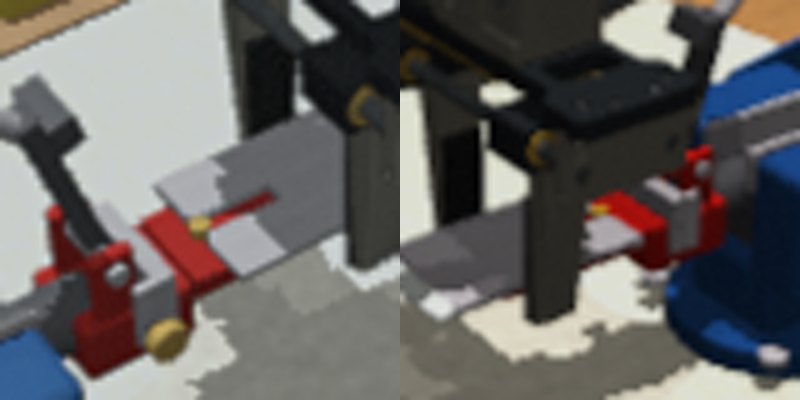

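The scene crop shows the pin at (200,227) just in the notch's flared mouth, with the blade flat on the bed and the stop behind it. I'll keep going in small steps.

```bash
python3 -m jog '[[[-1,0,0],0],[[-1,0,0],0],[[-1,0,0],0]]'; python3 -m jog '[[[-1,0,0],0],[[-1,0,0],0],[[-1,0,0],0]]';  python3 -m jog '[[[-1,0,0],0],[[-1,0,0],0],[[-1,0,0],0]]'; python3 -m jog '[[[-1,0,0],0],[[-1,0,0],0],[[-1,0,0],0]]'
```

```text
time: 12.88
eef_pos: [0.5378, 0.008, 0.2698]
orientation: [-0.0, 0.082, 0.997, -0.0]
ft_force: [-0.5, -0.3, -2.1]
finger_gap: 0.639
grasp_force: 40.0
time: 13.25
eef_pos: [0.5388, 0.0078, 0.2698]
orientation: [0.0, 0.082, 0.997, 0.0]
ft_force: [0.4, 0.2, -1.6]
finger_gap: 0.637
grasp_force: 40.0
time: 13.62
eef_pos: [0.5398, 0.0077, 0.2698]
orientation: [-0.0, 0.082, 0.997, -0.0]
ft_force: [0.1, -0.1, -1.7]
finger_gap: 0.639
grasp_force: 40.0
time: 14.0
eef_pos: [0.5408, 0.0075, 0.2698]
orientation: [0.0, 0.082, 0.997, 0.0]
ft_force: [0.3, -0.1, -2.5]
finger_gap: 0.643
grasp_force: 40.0
```

Now the sideways feel.

```bash
python3 -m jog '[[[0,0.5,0],0],[[0,0.5,0],0]]'; python3 -m jog '[[[0,0.5,0],0],[[0,0.5,0],0]]';  python3 -m jog '[[[0,-1.5,0],0],[[0,-1.5,0],0],[[0,-1.5,0],0]]'; python3 -m jog '[[[0,-0.5,0],0],[[0,-0.5,0],0]]'
```

```text
time: 14.25
eef_pos: [0.5409, 0.0081, 0.2698]
orientation: [-0.0, 0.082, 0.997, 0.0]
ft_force: [-0.3, 0.2, -2.8]
finger_gap: 0.644
grasp_force: 40.0
time: 14.5
eef_pos: [0.5409, 0.0084, 0.2698]
orientation: [-0.0, 0.082, 0.997, -0.0]
ft_force: [-0.4, -0.8, -1.1]
finger_gap: 0.641
grasp_force: 40.0
time: 14.88
eef_pos: [0.5407, 0.0071, 0.2698]
orientation: [0.0, 0.082, 0.997, 0.0]
ft_force: [-0.6, 1.5, -2.0]
finger_gap: 0.642
grasp_force: 40.0
time: 15.12
eef_pos: [0.5406, 0.0065, 0.2698]
orientation: [-0.0, 0.082, 0.997, 0.0]
ft_force: [0.7, -0.7, -2.4]
finger_gap: 0.637
grasp_force: 40.0
```

```bash
python3 -m jog '[[[-1,1,0],0],[[-2,1,0],0],[[-2,1,0],0],[[-2,1,0],0]]'; python3 -m jog '[[[-1,0,0],0],[[-2,0,0],0],[[-2,0,0],0],[[-2,0,0],0]]'; python3 -m jog '[[[0,1,0],0],[[0,1,0],0],[[0,1,0],0]]';  python3 -m jog '[[[0,0.5,0],0],[[0,0.5,0],0],[[0,0.5,0],0]]'
```

```text
time: 15.62
eef_pos: [0.5427, 0.0072, 0.2697]
orientation: [-0.0, 0.082, 0.997, -0.0]
ft_force: [-0.5, -1.0, -2.0]
finger_gap: 0.641
grasp_force: 40.0
time: 16.12
eef_pos: [0.5447, 0.0069, 0.2698]
orientation: [-0.0, 0.082, 0.997, -0.0]
ft_force: [0.3, 0.3, -1.8]
finger_gap: 0.644
grasp_force: 40.0
time: 16.5
eef_pos: [0.5449, 0.0077, 0.2698]
orientation: [-0.0, 0.082, 0.997, -0.0]
ft_force: [-0.5, -1.8, -1.7]
finger_gap: 0.648
grasp_force: 40.0
time: 16.88
eef_pos: [0.5449, 0.0081, 0.2697]
orientation: [-0.0, 0.082, 0.997, -0.0]
ft_force: [-1.3, -3.9, -1.7]
finger_gap: 0.638
grasp_force: 40.0
```

```bash
python3 -m jog '[[[0,-2,0],0],[[0,-2.5,0],0],[[0,-2.5,0],0],[[0,-2.5,0],0]]';python3 -m jog '[[[0,-0.5,0],0],[[0,-0.5,0],0],[[0,-0.5,0],0]]'
```

```text
time: 17.38
eef_pos: [0.5446, 0.0061, 0.2698]
orientation: [0.0, 0.082, 0.997, 0.0]
ft_force: [1.3, -0.4, -1.9]
finger_gap: 0.639
grasp_force: 40.0
time: 17.75
eef_pos: [0.5445, 0.0056, 0.2698]
orientation: [0.0, 0.082, 0.997, 0.0]
ft_force: [0.5, 2.0, -1.3]
finger_gap: 0.643
grasp_force: 40.0
```

```bash
python3 -m jog '[[[-1,1.3,0],0],[[-1.5,1.3,0],0],[[-1.5,1.3,0],0]]'; python3 -m jog '[[[-1,0,0],0],[[-1.5,0,0],0],[[-1.5,0,0],0]]';python3 -m jog '[[[-1,0,0],0],[[-1.5,0,0],0],[[-1.5,0,0],0]]'; python3 -m jog '[[[-1,0,0],0],[[-1.5,0,0],0],[[-1.5,0,0],0]]'
```

```text
time: 18.12
eef_pos: [0.5462, 0.0063, 0.2698]
orientation: [0.0, 0.082, 0.997, -0.0]
ft_force: [0.7, -0.2, -2.6]
finger_gap: 0.638
grasp_force: 40.0
time: 18.5
eef_pos: [0.5477, 0.0061, 0.2698]
orientation: [0.0, 0.082, 0.997, -0.0]
ft_force: [-0.3, -0.6, -2.5]
finger_gap: 0.639
grasp_force: 40.0
time: 18.88
eef_pos: [0.5492, 0.0059, 0.2698]
orientation: [0.0, 0.082, 0.997, -0.0]
ft_force: [0.0, -0.2, -1.4]
finger_gap: 0.641
grasp_force: 40.0
time: 19.25
eef_pos: [0.5507, 0.0057, 0.2698]
orientation: [0.0, 0.082, 0.997, 0.0]
ft_force: [0.1, -0.2, -2.2]
finger_gap: 0.642
grasp_force: 40.0
```

```bash
python3 -m jog '[[[-1,0,0],0],[[-1.5,0,0],0],[[-1.5,0,0],0]]'; python3 -m jog '[[[-1,0,0],0],[[-1.5,0,0],0],[[-1.5,0,0],0]]'
```

```text
time: 19.62
eef_pos: [0.5521, 0.0054, 0.2698]
orientation: [0.0, 0.082, 0.997, -0.0]
ft_force: [0.3, 0.5, -2.0]
finger_gap: 0.643
grasp_force: 40.0
time: 20.0
eef_pos: [0.5536, 0.0052, 0.2698]
orientation: [0.0, 0.082, 0.997, -0.0]
ft_force: [0.1, 0.8, -0.9]
finger_gap: 0.639
grasp_force: 40.0
```

```bash
python3 -m jog '[[[-1,0,0],0],[[-1.5,0,0],0],[[-1.5,0,0],0]]'; python3 -m jog '[[[-1,0,0],0],[[-1,0,0],0],[[-1,0,0],0]]'
```

```text
time: 20.38
eef_pos: [0.5551, 0.0049, 0.2698]
orientation: [0.0, 0.082, 0.997, -0.0]
ft_force: [0.7, 0.4, -2.4]
finger_gap: 0.644
grasp_force: 40.0
time: 20.75
eef_pos: [0.556, 0.0048, 0.2698]
orientation: [-0.0, 0.082, 0.997, -0.0]
ft_force: [0.3, -0.2, -2.0]
finger_gap: 0.644
grasp_force: 40.0
```

```bash
python3 -m jog '[[[-1,0,0],0],[[-1,0,0],0],[[-1,0,0],0]]'; python3 -m jog '[[[-1,0,0],0],[[-1,0,0],0],[[-1,0,0],0]]'; python3 -m jog '[[[-1,0,0],0],[[-1,0,0],0],[[-1,0,0],0]]'
```

```text
time: 21.12
eef_pos: [0.557, 0.0046, 0.2698]
orientation: [-0.0, 0.082, 0.997, -0.0]
ft_force: [-0.1, 0.3, -2.5]
finger_gap: 0.642
grasp_force: 40.0
time: 21.5
eef_pos: [0.558, 0.0045, 0.2698]
orientation: [0.0, 0.082, 0.997, -0.0]
ft_force: [0.1, -0.1, -1.0]
finger_gap: 0.644
grasp_force: 40.0
time: 21.88
eef_pos: [0.5588, 0.0044, 0.2696]
orientation: [-0.0, 0.082, 0.997, 0.0]
ft_force: [-1.6, 1.4, -1.4]
finger_gap: 0.641
grasp_force: 40.0
```

```bash
python3 -m jog '[[[-1,0,0],0],[[-1,0,0],0],[[-1,0,0],0]]'
```

```text
time: 22.25
eef_pos: [0.5593, 0.0043, 0.2694]
orientation: [-0.002, 0.082, 0.997, 0.0]
ft_force: [-5.5, 2.1, 0.6]
finger_gap: 0.64
grasp_force: 40.0
```

```bash
python3 -m jog '[[[-0.3,0,0.5],0],[[-0.6,0,0.5],0],[[-0.6,0,0.5],0],[[-0.6,0,0.5],0]]'
```

```text
time: 22.75
eef_pos: [0.5597, 0.0043, 0.2693]
orientation: [-0.002, 0.082, 0.997, 0.0]
ft_force: [-9.3, 0.5, 5.6]
finger_gap: 0.641
grasp_force: 40.0
```

```bash
python3 -m jog '[[[-0.5,0,0],0],[[-0.5,0,0],0],[[-0.5,0,0],0],[[-0.5,0,0],0],[[-0.5,0,0],0],[[-0.5,0,0],0],[[-0.5,0,0],0]]'
```

```text
time: 23.62
eef_pos: [0.5599, 0.0043, 0.2692]
orientation: [-0.003, 0.082, 0.997, 0.0]
ft_force: [-10.2, 0.5, 6.1]
finger_gap: 0.64
grasp_force: 40.0
```

```bash
python3 -m jog '[[[1,0,-0.3],0],[[1.5,0,-0.5],0],[[1.5,0,-0.5],0],[[1.5,0,-0.5],0]]'
```

```text
time: 24.12
eef_pos: [0.5592, 0.0043, 0.2693]
orientation: [-0.001, 0.082, 0.997, 0.0]
ft_force: [-5.5, 0.8, -1.5]
finger_gap: 0.643
grasp_force: 40.0
```

```bash
python3 -m jog '[[[0.6,0,0],0],[[0.6,0,0],0],[[0.6,0,0],0]]'; python3 -m jog '[[[0,0,0],0],[[0,0,0],0],[[0,0,0],0],[[0,0,0],0],[[0,0,0],0]]' 100;
```

```text
time: 24.5
eef_pos: [0.5589, 0.0044, 0.2696]
orientation: [-0.0, 0.082, 0.997, 0.0]
ft_force: [-4.8, 0.6, -2.0]
finger_gap: 0.643
grasp_force: 40.0
time: 25.12
eef_pos: [0.5591, 0.0042, 0.2699]
orientation: [0.0, 0.082, 0.997, -0.0]
ft_force: [0.0, 0.0, 0.2]
finger_gap: 1.004
grasp_force: 0.0
```

```bash
python3 -m jog '[[[0,0,-25],0],[[0,0,-80],0],[[0,0,-140],0],[[0,0,-155],0],[[-50,0,-155],0],[[-119,0,-155],0],[[-119,0,-155],0],[[-119,0,-155],0]]'; python3 - <<'E'
from h import *
import pickle
fs={n:ctrl.grab_frame(n) for n in ("scene","side","wrist")};pickle.dump(fs,open("f5.pkl","wb"))
def crop(f,x,y,w,h,W,H): return cv2.resize(f["image"][y:y+h,x:x+w],(W,H),interpolation=cv2.INTER_CUBIC)
cv2.imwrite("pics/c5.png",np.vstack([np.hstack([crop(fs["scene"],190,170,107,80,400,300),crop(fs["side"],255,150,107,80,400,300)]),np.hstack([crop(fs["wrist"],0,0,560,420,400,300),np.zeros((300,400,3),np.uint8)])])[:,:,::-1])
E
```

```text
time: 26.12
eef_pos: [0.6763, -0.0151, 0.4234]
orientation: [-0.001, 0.082, 0.997, 0.0]
ft_force: [-0.2, 1.2, 1.2]
finger_gap: 0.999
grasp_force: 0.0
```

View pics/c5.png

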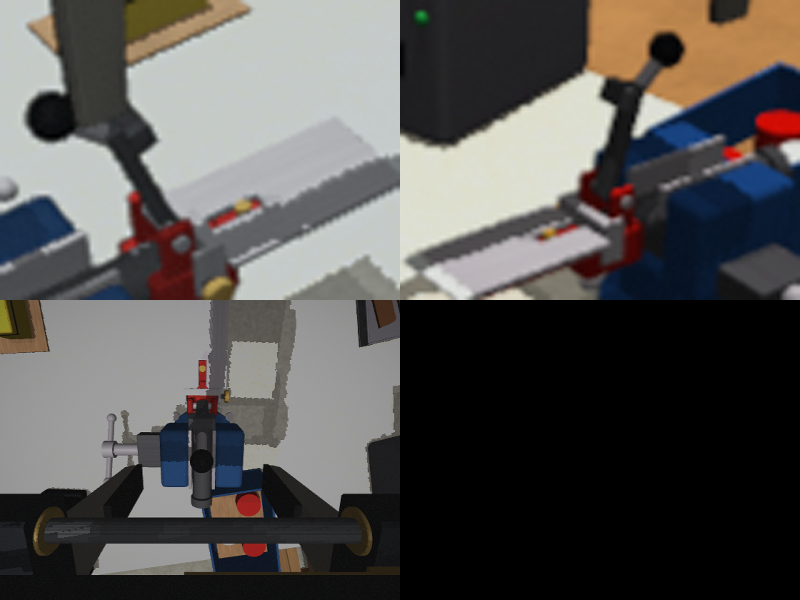

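The blade lies flat against the stop with the pin in its notch, and the knob shows in the wrist view at about (283,225). I'll measure the knob from the wrist and side views.

```bash
python3 - <<'E'
from h import *
import pickle
fs=pickle.load(open("f5.pkl","rb"))
def blob(f,x,y,w,h,thr=45):
    g=f["image"][y:y+h,x:x+w].max(2);m=(g<thr).astype(np.uint8);m=cv2.morphologyEx(m,cv2.MORPH_OPEN,np.ones((5,5)))
    n,_,st,ce=cv2.connectedComponentsWithStats(m);return [(st[i].tolist(),(ce[i]+[x,y]).round(1).tolist()) for i in range(1,n)]
w=blob(fs["wrist"],262,205,42,42);s=blob(fs["side"],315,155,22,16);print(w,s)
p,Rt,st=tool();print(p,st["ft_force"])
u=max(w,key=lambda a:a[0][4])[1];v=max(s,key=lambda a:a[0][4])[1] if s else (326.2,163.2)
X,e=tri([fs["wrist"],fs["side"]],[u,v]);print(X,e)
for q in (X,onplane(fs["wrist"],u,.198)): print(q,"tool mm",(1000*Rt.T@(q-p)).round(1))
E
```

```text
[([4, 0, 33, 37, 992], [282.2, 223.4])] [([8, 5, 7, 7, 46], [325.9, 162.9])]
[ 0.67540784 -0.01467162  0.42568719] [-0.39841982 -0.79110836  0.78606309]
[ 0.67504062 -0.01614868  0.19719429] [np.float64(0.0003926360569244654), np.float64(0.000392636056924404)]
[ 0.67504062 -0.01614868  0.19719429] tool mm [  0.3  -1.5 228.5]
[ 0.67448062 -0.01582944  0.198     ] tool mm [  0.9  -1.3 227.7]
```

```bash
python3 -m jog '[[[0.5,-1.2,30],0],[[0.5,-1.2,53],0],[[0.5,-1.2,53],0],[[0.5,-1.2,53],0]]' 100; python3 -m jog '[[[0,0,0],0],[[0,0,0],0],[[0,0,0],0],[[0,0,0],0],[[0,0,0],0],[[0,0,0],0],[[0,0,0],0],[[0,0,0],0]]' 0 25
```

```text
time: 26.78
eef_pos: [0.6756, -0.0161, 0.3738]
orientation: [0.001, 0.082, 0.997, -0.0]
ft_force: [-0.3, -0.2, -0.2]
finger_gap: 0.996
grasp_force: 0.0
time: 27.78
eef_pos: [0.6758, -0.0159, 0.3718]
orientation: [0.0, 0.082, 0.997, 0.0]
ft_force: [0.6, 1.9, -0.7]
finger_gap: 0.219
grasp_force: 25.0
```

```bash
python3 -m jog '[[[6,0,-3],0],[[12.6,0,-5.4],0],[[19,0,-7.5],0],[[26.2,0,-8.9],0],[[33,0,-10],0],[[40,0,-10.4],0],[[40,0,-10.4],0]]'
```

```text
time: 28.65
eef_pos: [0.6356, -0.0091, 0.3825]
orientation: [-0.0, 0.082, 0.997, 0.001]
ft_force: [-0.0, 5.6, -0.2]
finger_gap: 0.219
grasp_force: 25.0
```

```bash
python3 -m jog '[[[14,1,0.7],0],[[27.7,1,3.4],0],[[40.9,1,8.1],0],[[53.2,1,14.8],0],[[64.3,1,23.2],0],[[64.3,1,23.2],0]]'
```

```text
time: 29.4
eef_pos: [0.572, 0.0021, 0.3599]
orientation: [-0.001, 0.082, 0.997, 0.0]
ft_force: [-5.0, 4.8, 5.1]
finger_gap: 0.22
grasp_force: 25.0
```

```bash
python3 -m jog '[[[10.5,0.8,9.5],0],[[18.8,0.8,21],0],[[25.3,0.8,33.5],0],[[28.6,0.8,42.4],0],[[30.5,0.8,49.8],0],[[30.5,0.8,49.8],0]]'
```

```text
time: 30.15
eef_pos: [0.5424, 0.0074, 0.308]
orientation: [-0.001, 0.082, 0.997, -0.0]
ft_force: [-3.9, 1.0, -1.4]
finger_gap: 0.221
grasp_force: 25.0
```

```bash
python3 -m jog '[[[0.8,0,2.5],0],[[0.8,0,2.5],0],[[0.8,0,2.5],0]]'; python3 -m jog '[[[0.3,0,1.5],0],[[0.3,0,1.5],0],[[0.3,0,1.5],0]]'
```

```text
time: 30.52
eef_pos: [0.542, 0.0075, 0.3064]
orientation: [-0.001, 0.082, 0.997, -0.0]
ft_force: [-4.9, -0.4, 1.4]
finger_gap: 0.223
grasp_force: 25.0
time: 30.9
eef_pos: [0.5417, 0.0076, 0.3051]
orientation: [-0.001, 0.082, 0.997, -0.0]
ft_force: [-5.9, 0.4, 3.1]
finger_gap: 0.223
grasp_force: 25.0
```

```bash
python3 -m jog '[[[0,0,1],0],[[0,0,1],0],[[0,0,1],0]]'; python3 -m jog '[[[0,0,1],0],[[0,0,1],0],[[0,0,1],0]]'
```

```text
time: 31.28
eef_pos: [0.5417, 0.0076, 0.3042]
orientation: [-0.001, 0.082, 0.997, -0.0]
ft_force: [-6.6, 1.1, 2.2]
finger_gap: 0.215
grasp_force: 25.0
time: 31.65
eef_pos: [0.5416, 0.0076, 0.3033]
orientation: [-0.001, 0.082, 0.997, -0.0]
ft_force: [-7.4, 0.2, 3.5]
finger_gap: 0.22
grasp_force: 25.0
```

```bash
python3 -m jog '[[[0,0,1],0],[[0,0,1],0],[[0,0,1],0]]'; python3 -m jog '[[[0,0,1],0],[[0,0,1],0],[[0,0,1],0]]'; python3 - <<'E'
from h import *
import pickle
fs={n:ctrl.grab_frame(n) for n in ("scene","side")};pickle.dump(fs,open("f6.pkl","wb"))
def crop(f,x,y,w,h,W,H): return cv2.resize(f["image"][y:y+h,x:x+w],(W,H),interpolation=cv2.INTER_CUBIC)
cv2.imwrite("pics/c6.png",np.hstack([crop(fs["scene"],215,170,80,80,400,400),crop(fs["side"],255,165,80,80,400,400)])[:,:,::-1])
E
```

```text
time: 32.02
eef_pos: [0.5417, 0.0076, 0.3031]
orientation: [-0.001, 0.082, 0.997, -0.0]
ft_force: [-8.8, 1.4, 8.9]
finger_gap: 0.221
grasp_force: 25.0
time: 32.4
eef_pos: [0.5418, 0.0076, 0.3031]
orientation: [-0.001, 0.082, 0.997, -0.0]
ft_force: [-12.0, 1.0, 14.9]
finger_gap: 0.217
grasp_force: 25.0
```

View pics/c6.png

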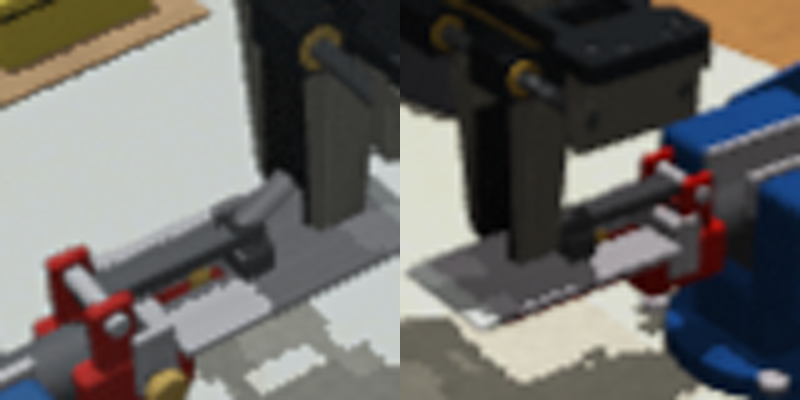

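The lever lies down with its pad on the blade. The height stopped changing while the force rose, so it has reached its stop. I'll ease off, release and retreat straight up.

```bash
python3 -m jog '[[[1,0,-1.2],0],[[1.5,0,-1.2],0],[[1.5,0,-1.2],0]]'; python3 -m jog '[[[0,0,0],0],[[0,0,0],0],[[0,0,0],0],[[0,0,0],0],[[0,0,0],0],[[0,0,0],0]]' 100; python3 -m jog '[[[0,0,-20],0],[[0,0,-60],0],[[0,0,-110],0],[[30,0,-130],0],[[80,0,-130],0],[[100,0,-130],0],[[100,0,-130],0]]'; python3 - <<'E'
from h import *
import pickle
fs={n:ctrl.grab_frame(n) for n in ("scene","side","wrist")};pickle.dump(fs,open("f7.pkl","wb"))
def crop(f,x,y,w,h,W,H): return cv2.resize(f["image"][y:y+h,x:x+w],(W,H),interpolation=cv2.INTER_CUBIC)
cv2.imwrite("pics/c7.png",np.vstack([np.hstack([crop(fs["scene"],200,165,107,80,400,300),crop(fs["side"],245,160,107,80,400,300)]),np.hstack([crop(fs["wrist"],0,0,560,420,400,300),crop(fs["wrist"],200,190,160,120,400,300)])])[:,:,::-1])
E
```

```text
time: 32.88
eef_pos: [0.541, 0.0077, 0.3032]
orientation: [0.001, 0.082, 0.997, -0.0]
ft_force: [-3.4, -0.8, 5.1]
finger_gap: 0.219
grasp_force: 25.0
time: 33.62
eef_pos: [0.5405, 0.008, 0.3024]
orientation: [0.0, 0.082, 0.997, 0.0]
ft_force: [-0.6, -0.5, -0.3]
finger_gap: 0.852
grasp_force: 0.0
time: 34.5
eef_pos: [0.441, 0.0245, 0.4326]
orientation: [0.001, 0.082, 0.997, -0.0]
ft_force: [-0.0, -0.0, -0.5]
finger_gap: 1.001
grasp_force: 0.0
```

View pics/c7.png

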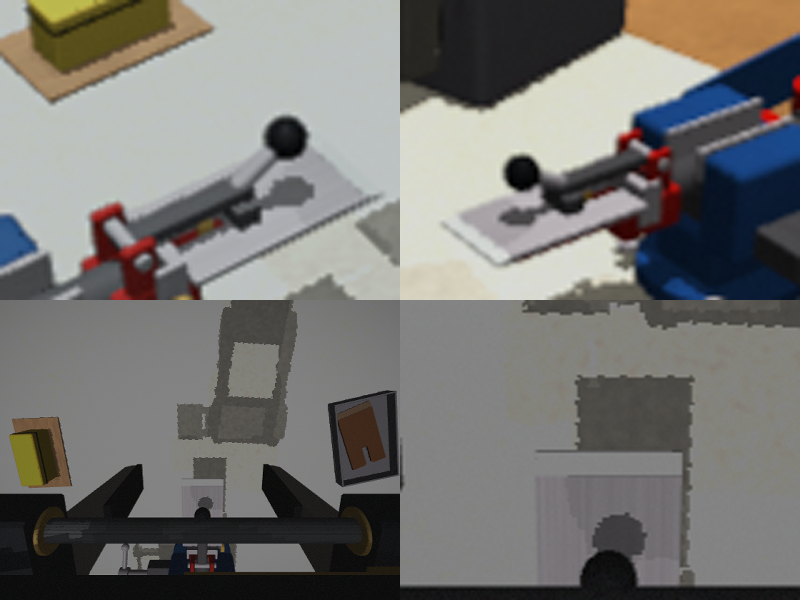

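```bash
python3 - <<'E'
from h import *
import pickle
fs=pickle.load(open("f7.pkl","rb"))
print("knob",tri([fs["scene"],fs["side"]],[(276.5,201.65),(277.4,206.3)]))
a=onplane(fs["wrist"],(254.4,250.4),.098);b=onplane(fs["wrist"],(312.4,250.4),.098);m=(a+b)/2
print(m,np.arctan2(*(b-a)[1::-1])-np.pi/2,np.linalg.norm(a-b))
d=np.array([.9867,-.1623]);pin=np.array([.5897,-.0012]);r=m[:2]-pin;print("along",r@d,"lat",r@[.1623,.9867], "expected", (np.array([.5591,.0042])-pin)@d-.055)
E
```

```text
knob (array([0.54025518, 0.00527891, 0.13053458]), [np.float64(0.00046930100357728537), np.float64(0.00046930100357734744)])
[0.50471011 0.01342028 0.098     ] -0.16309958441388606 0.0591078389750895
along -0.08623239612471775 lat 0.0006319723172721822 expected -0.08606943999999997
```

```bash
python3 -c "
from rig import ctrl
print(ctrl.job_done())"
```

```text
the job is handed in; nothing more can be done
None
```

The fresh blade is on the bed with its notch around the pin, pushed onto the depth stop at about 10 N for 0.9 s, with the clamp lever closed on it and the arm clear; I handed the job in at about 35 s, and no verdict came back.

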